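Push a baking mould home into the filling-station stop

TASK

Push the dark six-cup baking mould along the counter into the corner of the bolted steel stop, so that one long edge lies flush against the long back rail and its end is flush against the short side stop. Only push it with the fingers: the mould must never be lifted off or tipped up from the counter. Leave the spray can, the jar and the ring cutter where they stand, and finish clear of everything.

Things in the scene. Friction and masses are not known exactly. Their poses are not given: they have to be found in the camera images.
- mould: Loose dark steel mould, six square cups (2 rows of 3): 100 mm along x, 150 along y, 30 high, 0.26-0.49 kg. Origin: centre of underside; z up. Its outline is a flat rim 4 mm thick at heights 26-30 mm; the cups reach down to the counter, set back about 10 mm from the rim's edge. Starts up to 0.3 rad off square to the stop, clear of it on the robot's side; takes a few N to slide.
- stop: Fixed L-shaped steel stop, 40 mm high. Origin: inside corner, counter level. Back rail's face: plane x=0, from y=0 to -270 mm, facing -x (the robot), 15 mm thick, low bolted feet behind. Side stop's face: plane y=0, from x=0 to -70 mm, facing -y, 15 mm thick. Mould fully home: its origin at x=-50, y=-75 mm in this frame, axes parallel (either way round).
- spray_can: Bystander: upright copper-coloured spray can with a white cap, 60 mm across, 193 mm high, left of the work. Origin: centre of its underside.
- jar: Bystander: small lidded glass jar, 52 mm across, 60 mm high, to the left or right of the mould. Origin: centre of its underside.
- cutter: Bystander: round steel pastry ring cutter like a short open tube, standing upright, 60 mm across, 40 mm high, to the left or right of the mould. Origin: centre of its underside.
Not all that is in view belongs to the job. Of the things like the mould, leave any that is blue; of the rest the larger one is meant.

How it is judged:
By the outcome, as a careful person would: the job done as asked, in the order asked, and still so for the second after the job is handed in, with the robot touching nothing.
It also fails if it takes over 42 s, if anything falls off the work surface, if the arm or the gripper's body presses on something with over 40 N, if the wrist force passes 120 N, or if a joint passes its speed limit or range.

ROBOT

A 6-joint arm with a two-finger parallel gripper is mounted at the origin on the work surface. World frame = base frame: x ahead of the robot, y to its left, z up, the work surface at z = 0. Lengths are in m, angles in rad, forces in N, time in s.
With the tool pointing down it reaches from about 0.425 to 0.925 m from the base axis. Payload 12.5 kg.
Tool frame: the origin (TCP) lies on the centre line of the jaws, within the pads' length; the fingertips stand 8 mm ahead of it and the grasp point (between the pads) lies 11 mm behind it; z points along the fingers, y is the line along which they close (so a half turn about z gives the same grasp; the last joint's range is limited). The gripper opens to 85 mm and grips with 20 to 120 N. Pads are 22 mm wide; open, the fingers measure 114 mm over their backs; the gripper's body (76 mm by 85 mm) begins 54 mm behind the grasp point. The pads swing forward as they close: fully open they stand 13 mm farther back than shut.
Start: joints at [-1.223, 0.491, 1.559, -0, 1.092, -0.106], TCP at [0.274, -0.562, 0.239] pointing down, gripper open.
Joint ranges: [-3.1, 3.1], [-0.84, 2.19], [0.05, 2.79], [-1.13, 4.28], [0.06, 2.93], [-2.69, 2.69]. Speed limits (rad/s): [2.22, 2.22, 2.79, 3.14, 3.14, 3.14].

INTERFACE

Orientations are given as a 3x3 rotation matrix whose columns are the frame's x, y, z axes.
In Python, from cell import manip gives the robot as it stands.
- The arm moves only by the tool play_rows, never from a script. Its argument "moves" is a list of rows, each an object of numbers: "gripper": the closure in counts, from 0 (fully open) to 255 (shut); "tx", "ty", "tz": the shift along the world's x, y, z in cm; "spin": the turn about the world's z in rad. In form: [{"gripper": .., "tx": .., "ty": .., "tz": .., "spin": ..}, ...]. A call has 1 to 8 rows; each row is the pose to reach, as a shift and turn from the pose commanded when the call began; what a row does not reach only later rows make up. A row lasts 1/10 s, in which the tool goes at most 50 mm and 8.59 degrees, less where a joint would pass 70% of its speed; a pose out of reach is approached as far as the arm can. A call with a gripper value outside its range is refused whole. The fingers move at their own pace and stop on an object; the grip force is fixed at half the most. Time passes only in rows, so rows that repeat a pose let the fingers close. It gives the time, the measured TCP pose, the force, the opening and the grip force at its end, in the units of the state.
- manip.get_obs(): the state, without advancing time (a new reading comes with each control period).
- manip.get_image(name): name is "scene" or "top" or "wrist"; returns the picture (420x560x3 uint8, red, green, blue); there is no depth.
- manip.camera_params(name): a dict with "fx", "fy", "cx", "cy" (pixels), "distortion" ([k1, k2, p1, p2, k3] as OpenCV has them; the pictures are not rectified), "origin" and "orientation" of the camera in the world. Camera axes: x right, y up, looking along -z (the intrinsics and any distortion apply to the point x, -y, -z); pixel columns grow to the right and rows downward; lengths in m; the calibration is good to about 2 mm. A picture is of the moment at which its call begins: read the wrist's pose just before it. camera_params takes no time and is no camera call; for the wrist camera it gives the pose at the moment of the call.
- manip.hand_in(): hands the job in; it is judged then, once.
The state is a dict: "time_s": time; "qpos": joint angles; "joint_vel": joint speeds; "joint_torque": joint torques, N m; "eef_pos": TCP position; "tcp_rot": TCP orientation; "contact_force": force on the tool from outside, world axes, zero at the start; "ft_torque": the same for the moment, N m; "finger_gap": finger opening in m; "gripper_force": force on a finger pad.
Only numpy, scipy, OpenCV 4.12 (cv2) and the standard library are available. Lean on these libraries where they do the work, as an engineer would, in place of code of your own. Each camera call takes 0.05 s, during which the arm holds its last target. There are 200 camera calls.

## Working session

There is one attempt and no reset: what is moved stays moved. The work goes in short steps, Python scripts to look and compute and a tool call to move; the robot and the scene stay as the last step left them, time stands still between calls to the robot, and variables do not carry over. Pictures are saved under pics/ and viewed, at most 10 in all, crops included, and the job is handed in when it is done.

Besides the shell and the picture viewer there is one more tool, called after ">>>" as a command line: name --argument value ..., lists and objects as JSON in quotes. play_rows: Moves the arm, as the interface text tells. Its arguments: {"type":"object","properties":{"moves":{"type":"array"}},"required":["moves"]}

```bash
mkdir -p pics; cat > h.py <<'E'
import numpy as np, cv2
from cell import manip
def img(name,f=None):
    p=manip.camera_params(name); im=np.asarray(manip.get_image(name))[:,:,::-1].copy()
    if f: cv2.imwrite('pics/'+f,im)
    return im,p
def ray(p,uv):
    K=np.array([[p['fx'],0,p['cx']],[0,p['fy'],p['cy']],[0,0,1.]])
    u=cv2.undistortPoints(np.array(uv,float).reshape(-1,1,2),K,np.array(p['distortion'],float)).reshape(-1,2)
    d=np.c_[u[:,0],-u[:,1],-np.ones(len(u))]@np.array(p['orientation']).T
    return np.array(p['origin']),d
def onz(p,uv,z):
    o,d=ray(p,uv); return o+d*((z-o[2])/d[:,2])[:,None]
E
python3 - <<'E'
from h import *
for n in('top','scene'):
    im,p=img(n,n+'1.png'); print(n,p['origin'],p['fx'])
E
```

```text
top [0.49130334 0.00615282 0.93085958] 432.69407784673797
scene [ 1.35569653 -0.19405303  0.8031154 ] 500.76449850686896
```

View pics/top1.png

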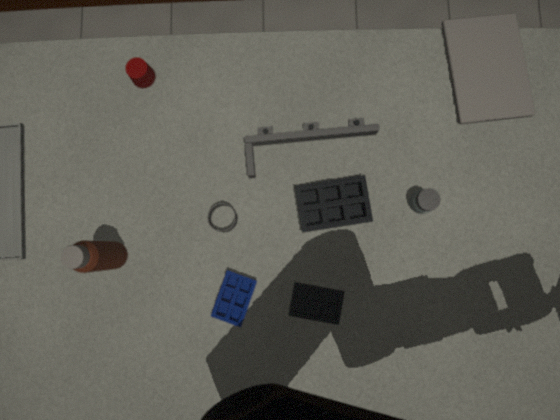

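View pics/scene1.png

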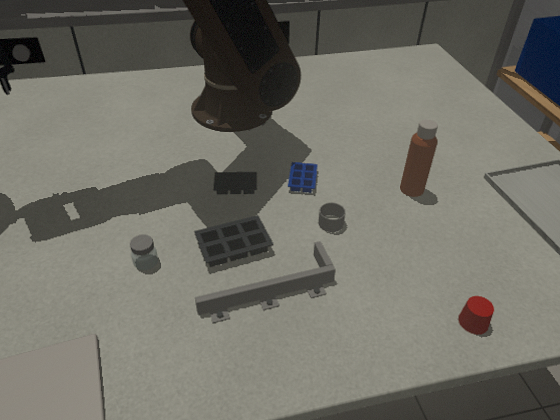

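The top view shows the dark mould around (333,203), the stop's corner near (254,142), the ring cutter at (222,215), the jar at (427,199), and a small black item at (317,303) plus a blue mould, both decoys. I'll enlarge it and fit the edges.

```bash
python3 - <<'E'
from h import *
im,p=img('top')
c=im[110:245,205:395]; cv2.imwrite('pics/c.png',cv2.resize(c,None,fx=4.2,fy=4.2,interpolation=cv2.INTER_CUBIC))
g=cv2.GaussianBlur(cv2.cvtColor(im,cv2.COLOR_BGR2GRAY),(3,3),0)
m=(g<72).astype(np.uint8); m[232:]=0
m=cv2.morphologyEx(m,cv2.MORPH_CLOSE,np.ones((5,5)))
for t in cv2.findContours(m,0,1)[0]:
    if cv2.contourArea(t)>300: print(cv2.contourArea(t),cv2.minAreaRect(t),cv2.boundingRect(t))
print(g[150,300:380:4],g[170:236:3,335],g[200,285:380:3]); print(g[120:150,320])
for n,uv,z in(('cutter',(223,215),.04),('jar',(428,199),.06)): print(n,onz(p,uv,z))
E
```

```text
3420.5 ((333.19061279296875, 205.7865753173828), (54.809200286865234, 72.907958984375), 81.57302856445312) (294, 175, 79, 57)
379.5 ((313.5986328125, 137.5606231689453), (4.237519264221191, 125.666748046875), 84.68545532226562) (251, 130, 126, 16)
601.0 ((139.5, 73.0), (31.819805145263672, 23.33452033996582), 45.0) (126, 58, 30, 30)
1238.5 ((113.0, 6.0), (12.0, 226.0), 90.0) (0, 0, 227, 13)
[115 114 113 115 114 118 116 116 116 116 116 116 117 118 118 114 116 113
 116 115] [116 114 112  58  43  32  37  46  44  40  37  45  38  44  44  45  36  35
  45  77  85  57] [118 117 117 109  50  47  46  47  45  42  38  24  46  40  30  29  32  38
  36  44  42  41  41  42  43  43  44  44  77 116 117 115]
[113 113 111 109 110 112 113 109  99  89  86  87  88  87  82  70  56  50
  56  73  94 110 114 115 116 116 116 117 117 118]
cutter [[0.5600433  0.13407721 0.04      ]]
jar [[ 0.58302269 -0.28405747  0.06      ]]
```

View pics/c.png

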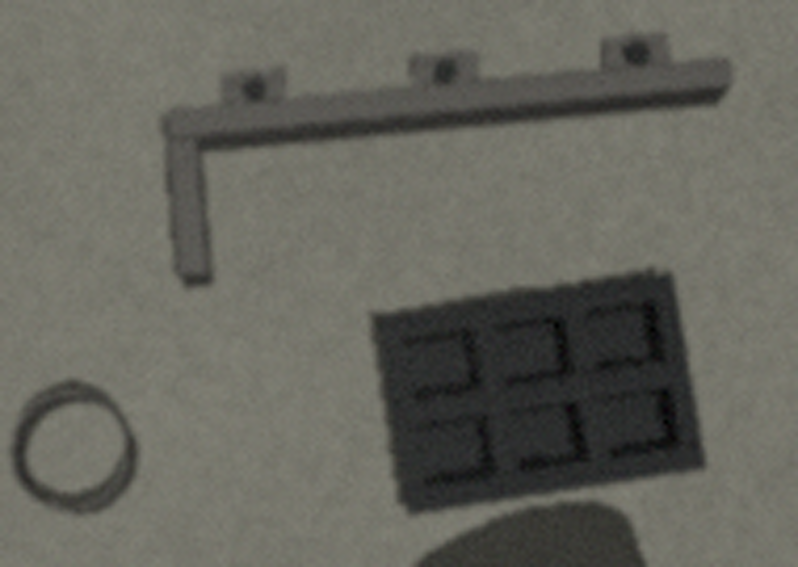

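```bash
python3 - <<'E'
from h import *
p=manip.camera_params('top')
f=lambda a:(np.array(a,float)+.5)/4.2-.5+[205,110]
S=onz(p,f([(202,138),(716,92),(199,150),(210,275)]),.04)
M=onz(p,f([(374,314),(668,270),(705,466),(408,512)]),.03)
print(S,M,M.mean(0))
d=S[1]-S[0]; print('rail len',np.hypot(*d[:2]))
yaw=np.arctan2(d[0],-d[1]); 
ex=np.array([np.cos(yaw),np.sin(yaw)]); ey=np.array([-ex[1],ex[0]]); print('stopyaw',yaw,ex,ey)
e=S[3]-S[2];print('side yaw',np.arctan2(-e[1],-e[0]))
for a,b in((0,1),(3,2)):
    d=M[b]-M[a]; print('mould yaw',np.arctan2(d[0],-d[1]),np.hypot(*d[:2]))
for a,b in((3,0),(2,1)):
    d=M[b]-M[a]; print('mould yaw',np.arctan2(d[1],d[0]),np.hypot(*d[:2]))
C=S[0,:2]; C=C  # corner
y0=((S[2:,:2]-C)@ey).mean(); C=C+ey*y0; print('corner',C)
R=np.c_[ex,ey]
print('mould in stop',(M[:,:2]-C)@R,(M.mean(0)[:2]-C)@R)
print('cutter,jar',(np.array([[.560,.134],[.583,-.284]])-C)@R)
print('home',C+R@[-.05,-.075])
o=manip.get_obs(); print(o['eef_pos'],o['tcp_rot'],o['finger_gap'],o['time_s'])
E
```

```text
[[ 0.71165316  0.07049993  0.04      ]
 [ 0.72957457 -0.18674851  0.04      ]
 [ 0.70556949  0.07207466  0.04      ]
 [ 0.64222511  0.06735679  0.04      ]] [[ 0.62246507 -0.01378463  0.03      ]
 [ 0.64175404 -0.1612381   0.03      ]
 [ 0.54327823 -0.17608666  0.03      ]
 [ 0.5232677  -0.0285382   0.03      ]] [ 0.58269126 -0.0949119   0.03      ]
rail len 0.25787194766554966
stopyaw 0.06955339487131747 [0.99758214 0.06949733] [-0.06949733  0.99758214]
side yaw 0.07434238361313787
mould yaw 0.13007528609342328 0.1487097530852618
mould yaw 0.13479760613736588 0.14889919185119227
mould yaw 0.14764716426474342 0.10028851869995296
mould yaw 0.1496564693295132 0.09958898071507788
corner [0.71152517 0.0723371 ]
mould in stop [[-0.09482999 -0.07972406]
 [-0.08583529 -0.22816154]
 [-0.18510494 -0.2361304 ]
 [-0.19481286 -0.08754801]] [-0.14014577 -0.157891  ]
cutter,jar [[-0.1468734   0.0720444 ]
 [-0.15297889 -0.34654337]]
home [ 0.66685837 -0.00595643]
[ 0.27395452 -0.56158218  0.23887103] [[ 8.98795396e-01  4.38368275e-01 -3.02986184e-04]
 [ 4.38368373e-01 -8.98795050e-01  7.92630697e-04]
 [ 7.51416693e-05 -8.45232381e-04 -9.99999640e-01]] 0.08555907762408042 0.15
```

>>> play_rows --moves '[{"gripper":0,"tx":5,"ty":5,"tz":0,"spin":-0.1},{"gripper":0,"tx":7,"ty":9,"tz":0,"spin":-0.2},{"gripper":0,"tx":10,"ty":13,"tz":0,"spin":-0.3},{"gripper":0,"tx":12,"ty":18,"tz":0,"spin":-0.384},{"gripper":0,"tx":14,"ty":23,"tz":0,"spin":-0.384},{"gripper":0,"tx":16,"ty":28,"tz":0,"spin":-0.384},{"gripper":0,"tx":18,"ty":33,"tz":0,"spin":-0.384},{"gripper":0,"tx":20,"ty":37,"tz":0,"spin":-0.384}]'

```text
time_s: 0.95
eef_pos: [0.4641, -0.2119, 0.2393]
tcp_rot: [[0.998, 0.069, -0.0], [0.069, -0.998, -0.0], [-0.0, 0.0, -1.0]]
contact_force: [1.5, 0.2, 0.2]
finger_gap: 0.0853
gripper_force: 0.0
```

>>> play_rows --moves '[{"gripper":0,"tx":1,"ty":4,"tz":0,"spin":0},{"gripper":0,"tx":2.4,"ty":8,"tz":-2,"spin":0},{"gripper":0,"tx":2.4,"ty":9,"tz":-5,"spin":0},{"gripper":0,"tx":2.4,"ty":9,"tz":-9,"spin":0},{"gripper":0,"tx":2.4,"ty":9,"tz":-12,"spin":0},{"gripper":0,"tx":2.4,"ty":9,"tz":-12,"spin":0}]'

```text
time_s: 1.55
eef_pos: [0.4864, -0.1231, 0.1164]
tcp_rot: [[0.998, 0.07, -0.006], [0.07, -0.998, 0.002], [-0.006, -0.003, -1.0]]
contact_force: [0.6, -0.7, 1.4]
finger_gap: 0.0854
gripper_force: 0.0
```

```bash
python3 - <<'E'
from h import *
im,p=img('wrist','w1.png'); o=manip.get_obs(); print(o['eef_pos'],o['contact_force'],o['qpos'],p['origin'])
E
```

```text
[ 0.48729501 -0.12363787  0.1183876 ] [ 1.44516461 -0.16616758  0.40285921] [-3.79901808e-01  4.91652352e-01  1.97766199e+00 -1.25205202e-04
  6.75738527e-01  1.12110751e+00] [ 0.5546704  -0.1196128   0.25157147]
```

View pics/w1.png

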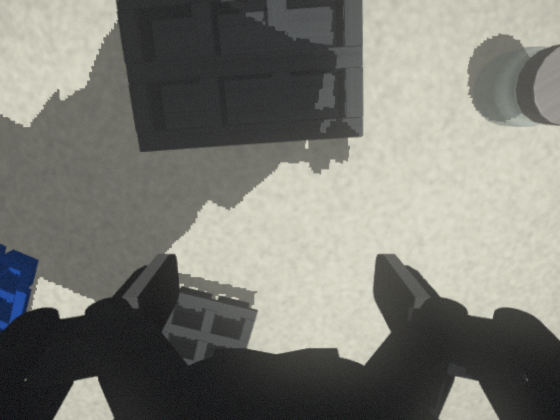

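Wrist view: the mould's near edge runs (141,151)–(362,137), the jar is at the far right, and the small decoy lies below the fingers at (215,290).

```bash
python3 - <<'E'
from h import *
p=manip.camera_params('wrist')
print(onz(p,[(141,151),(362,137)],.03)); print(onz(p,[(180,290),(256,304),(20,250),(38,262)],.02)); print(onz(p,[(178,262),(375,262)],.115))
E
```

```text
[[ 0.52308844 -0.02990857  0.03      ]
 [ 0.54260697 -0.17856273  0.03      ]]
[[ 0.4123791  -0.05265297  0.02      ]
 [ 0.40416066 -0.11414197  0.02      ]
 [ 0.43717352  0.07580631  0.02      ]
 [ 0.42787437  0.06209932  0.02      ]]
[[ 0.48505568 -0.07931401  0.115     ]
 [ 0.49139766 -0.17028256  0.115     ]]
```

>>> play_rows --moves '[{"gripper":0,"tx":0.2,"ty":2,"tz":0,"spin":0},{"gripper":0,"tx":0.2,"ty":2,"tz":-4,"spin":0},{"gripper":0,"tx":0.2,"ty":2,"tz":-8,"spin":0},{"gripper":0,"tx":0.2,"ty":2,"tz":-10,"spin":0},{"gripper":0,"tx":0.2,"ty":2,"tz":-10.5,"spin":0},{"gripper":0,"tx":0.2,"ty":2,"tz":-10.5,"spin":0}]'

```text
time_s: 2.2
eef_pos: [0.4905, -0.1042, 0.0152]
tcp_rot: [[0.998, 0.07, 0.001], [0.07, -0.998, -0.0], [0.001, 0.0, -1.0]]
contact_force: [0.9, -0.3, 0.5]
finger_gap: 0.085
gripper_force: 0.0
```

>>> play_rows --moves '[{"gripper":0,"tx":1.0,"ty":0.07,"tz":0,"spin":0},{"gripper":0,"tx":2.0,"ty":0.14,"tz":0,"spin":0},{"gripper":0,"tx":3.0,"ty":0.21,"tz":0,"spin":0},{"gripper":0,"tx":3.8,"ty":0.27,"tz":0,"spin":0},{"gripper":0,"tx":4.6,"ty":0.32,"tz":0,"spin":0},{"gripper":0,"tx":5.4,"ty":0.38,"tz":0,"spin":0},{"gripper":0,"tx":6.2,"ty":0.43,"tz":0,"spin":0},{"gripper":0,"tx":7.0,"ty":0.49,"tz":0,"spin":0}]'

```text
time_s: 3.0
eef_pos: [0.5604, -0.099, 0.0143]
tcp_rot: [[0.998, 0.07, -0.0], [0.07, -0.998, -0.0], [-0.0, -0.0, -1.0]]
contact_force: [-4.2, 0.2, 2.7]
finger_gap: 0.0852
gripper_force: 2.0
```

>>> play_rows --moves '[{"gripper":0,"tx":0.8,"ty":0.06,"tz":0,"spin":0},{"gripper":0,"tx":1.6,"ty":0.11,"tz":0,"spin":0},{"gripper":0,"tx":2.4,"ty":0.17,"tz":0,"spin":0},{"gripper":0,"tx":3.0,"ty":0.21,"tz":0,"spin":0},{"gripper":0,"tx":3.5,"ty":0.25,"tz":0,"spin":0},{"gripper":0,"tx":4.0,"ty":0.28,"tz":0,"spin":0},{"gripper":0,"tx":4.3,"ty":0.3,"tz":0,"spin":0}]'

```text
time_s: 3.7
eef_pos: [0.6033, -0.096, 0.0143]
tcp_rot: [[0.998, 0.07, 0.0], [0.07, -0.998, -0.0], [0.0, 0.0, -1.0]]
contact_force: [-3.7, -1.3, 2.5]
finger_gap: 0.0856
gripper_force: 1.8
```

```bash
python3 - <<'E'
from h import *
im,p=img('top'); c=im[110:245,205:395]; cv2.imwrite('pics/c2.png',cv2.resize(c,None,fx=4.2,fy=4.2,interpolation=cv2.INTER_CUBIC))
w,p=img('wrist','w2.png')
o=manip.get_obs(); print(o['eef_pos'],o['contact_force'],o['ft_torque'])
E
```

```text
[ 0.60348809 -0.09599438  0.01429525] [-0.49448917  0.06207491 -0.5767884 ] [ 0.00589014  0.01428928 -0.04942067]
```

View pics/w2.png

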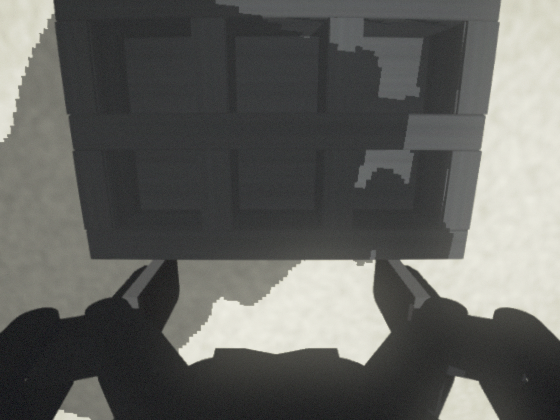

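The mould's near edge is square to the fingers, running (92,259)–(462,259). I'll continue slowly until it meets the rail.

>>> play_rows --moves '[{"gripper":0,"tx":0.2,"ty":0.01,"tz":0,"spin":0},{"gripper":0,"tx":0.4,"ty":0.03,"tz":0,"spin":0},{"gripper":0,"tx":0.6,"ty":0.04,"tz":0,"spin":0}]'

```text
time_s: 4.1
eef_pos: [0.6089, -0.0956, 0.0143]
tcp_rot: [[0.998, 0.07, -0.0], [0.07, -0.998, -0.0], [-0.0, -0.0, -1.0]]
contact_force: [-2.6, 0.8, -0.3]
finger_gap: 0.0856
gripper_force: 1.2
```

>>> play_rows --moves '[{"gripper":0,"tx":0.1,"ty":0.01,"tz":0,"spin":0},{"gripper":0,"tx":0.2,"ty":0.01,"tz":0,"spin":0}]'

```text
time_s: 4.3
eef_pos: [0.6109, -0.0955, 0.0143]
tcp_rot: [[0.998, 0.07, -0.0], [0.07, -0.998, -0.0], [-0.0, 0.0, -1.0]]
contact_force: [-2.3, 0.8, 1.4]
finger_gap: 0.0856
gripper_force: 1.2
```

>>> play_rows --moves '[{"gripper":0,"tx":0.1,"ty":0.01,"tz":0,"spin":0},{"gripper":0,"tx":0.2,"ty":0.01,"tz":0,"spin":0}]'

```text
time_s: 4.5
eef_pos: [0.6129, -0.0954, 0.0143]
tcp_rot: [[0.998, 0.07, -0.0], [0.07, -0.998, -0.0], [-0.0, 0.0, -1.0]]
contact_force: [-2.4, 0.6, 0.6]
finger_gap: 0.0855
gripper_force: 1.1
```

>>> play_rows --moves '[{"gripper":0,"tx":0.1,"ty":0.01,"tz":0,"spin":0},{"gripper":0,"tx":0.2,"ty":0.01,"tz":0,"spin":0}]'

```text
time_s: 4.7
eef_pos: [0.614, -0.0953, 0.0142]
tcp_rot: [[0.998, 0.07, -0.002], [0.07, -0.998, 0.0], [-0.002, -0.0, -1.0]]
contact_force: [-10.2, -3.1, 4.1]
finger_gap: 0.0854
gripper_force: 5.2
```

>>> play_rows --moves '[{"gripper":0,"tx":0.1,"ty":0.01,"tz":0,"spin":0},{"gripper":0,"tx":0.2,"ty":0.01,"tz":0,"spin":0}]'

```text
time_s: 4.9
eef_pos: [0.6142, -0.0953, 0.0141]
tcp_rot: [[0.998, 0.07, -0.006], [0.07, -0.998, 0.001], [-0.006, -0.001, -1.0]]
contact_force: [-20.4, -5.9, 10.0]
finger_gap: 0.0852
gripper_force: 10.2
```

```bash
python3 - <<'E'
from h import *
im,p=img('scene'); c=im[200:330,160:370]; cv2.imwrite('pics/s2.png',cv2.resize(c,None,fx=3.7,fy=3.7,interpolation=cv2.INTER_CUBIC))
E
```

```text
(no output)
```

View pics/s2.png

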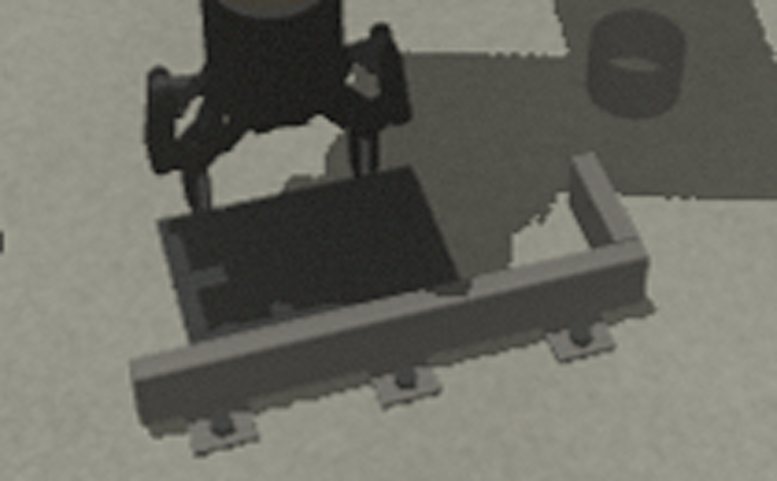

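The rail side is flush and the side stop is still open to the right. I'll back off, rise and go round to the free end.

>>> play_rows --moves '[{"gripper":0,"tx":-1,"ty":-0.07,"tz":0,"spin":0},{"gripper":0,"tx":-3,"ty":-0.21,"tz":0,"spin":0},{"gripper":0,"tx":-3,"ty":-0.21,"tz":4,"spin":0},{"gripper":0,"tx":-3,"ty":-0.21,"tz":8,"spin":0},{"gripper":105,"tx":-3,"ty":-0.21,"tz":12,"spin":0},{"gripper":105,"tx":-1,"ty":-3,"tz":12,"spin":0.13},{"gripper":105,"tx":1,"ty":-6,"tz":12,"spin":0.26},{"gripper":105,"tx":3,"ty":-8,"tz":12,"spin":0.39}]'

```text
time_s: 5.75
eef_pos: [0.6479, -0.1769, 0.1353]
tcp_rot: [[0.894, 0.448, 0.003], [0.448, -0.894, -0.001], [0.002, 0.002, -1.0]]
contact_force: [0.0, 0.9, 0.1]
finger_gap: 0.0506
gripper_force: 0.0
```

>>> play_rows --moves '[{"gripper":105,"tx":2,"ty":-2,"tz":0,"spin":0.15},{"gripper":105,"tx":3,"ty":-3,"tz":0,"spin":0.3},{"gripper":105,"tx":3.1,"ty":-3.1,"tz":0,"spin":0.45},{"gripper":105,"tx":3.1,"ty":-3.1,"tz":0,"spin":0.6},{"gripper":105,"tx":3.1,"ty":-3.1,"tz":0,"spin":0.75},{"gripper":105,"tx":3.1,"ty":-3.1,"tz":0,"spin":0.9},{"gripper":105,"tx":3.1,"ty":-3.1,"tz":0,"spin":1.05},{"gripper":105,"tx":3.1,"ty":-3.1,"tz":0,"spin":1.18}]'

```text
time_s: 6.55
eef_pos: [0.6781, -0.2062, 0.1344]
tcp_rot: [[-0.075, 0.997, 0.001], [0.997, 0.075, -0.0], [-0.0, 0.001, -1.0]]
contact_force: [-0.1, 0.5, -0.3]
finger_gap: 0.0504
gripper_force: 0.0
```

>>> play_rows --moves '[{"gripper":105,"tx":0,"ty":0,"tz":0,"spin":0}]'

```text
time_s: 6.65
eef_pos: [0.6781, -0.2062, 0.1344]
tcp_rot: [[-0.071, 0.997, 0.001], [0.997, 0.071, -0.0], [-0.0, 0.001, -1.0]]
contact_force: [-0.5, 0.1, -0.1]
finger_gap: 0.0504
gripper_force: 0.0
```

```bash
python3 - <<'E'
from h import *
o=manip.get_obs(); im,p=img('wrist','w3.png'); print(o['eef_pos'],o['tcp_rot'],p['origin'])
E
```

```text
[ 0.67807521 -0.20621965  0.13444782] [[-7.07739728e-02  9.97491685e-01  1.17570955e-03]
 [ 9.97492319e-01  7.07743244e-02 -2.60134102e-04]
 [-3.42691654e-04  1.15435053e-03 -9.99999275e-01]] [ 0.67334008 -0.1397739   0.26997476]
```

View pics/w3.png

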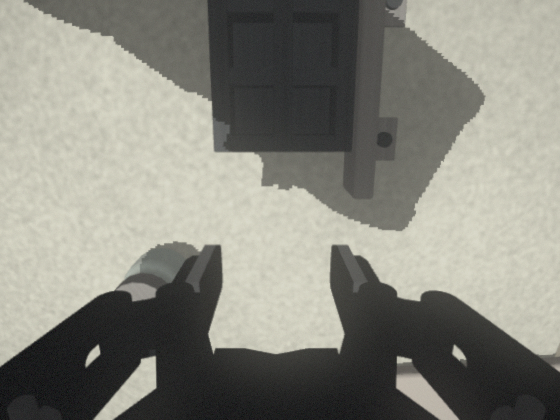

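Wrist view: the mould's end edge runs (215,152)–(352,152), the rail is at right, and the jar at (160,270) is clear of the fingers.

```bash
python3 - <<'E'
from h import *
p=manip.camera_params('wrist')
print(onz(p,[(215,152),(352,152)],.03),onz(p,[(160,260)],.06),onz(p,[(345,190)],.04))
E
```

```text
[[ 0.63172053 -0.1707325   0.03      ]
 [ 0.73103959 -0.16419952  0.03      ]] [[ 0.59958865 -0.24444628  0.06      ]] [[ 0.72700764 -0.19053776  0.04      ]]
```

>>> play_rows --moves '[{"gripper":105,"tx":0,"ty":0,"tz":-4,"spin":0},{"gripper":105,"tx":0,"ty":0,"tz":-8,"spin":0},{"gripper":105,"tx":0,"ty":0,"tz":-11,"spin":0},{"gripper":105,"tx":0,"ty":0,"tz":-12,"spin":0},{"gripper":105,"tx":0,"ty":0,"tz":-12,"spin":0},{"gripper":105,"tx":-0.07,"ty":1,"tz":-12,"spin":0},{"gripper":105,"tx":-0.14,"ty":2,"tz":-12,"spin":0}]'

```text
time_s: 7.4
eef_pos: [0.6772, -0.1858, 0.0162]
tcp_rot: [[-0.068, 0.998, 0.003], [0.998, 0.068, -0.001], [-0.001, 0.003, -1.0]]
contact_force: [0.1, -1.2, -0.0]
finger_gap: 0.0504
gripper_force: 0.0
```

>>> play_rows --moves '[{"gripper":105,"tx":-0.05,"ty":0.7,"tz":0,"spin":0},{"gripper":105,"tx":-0.1,"ty":1.4,"tz":0,"spin":0},{"gripper":105,"tx":-0.15,"ty":2.1,"tz":0,"spin":0},{"gripper":105,"tx":-0.2,"ty":2.8,"tz":0,"spin":0},{"gripper":105,"tx":-0.24,"ty":3.5,"tz":0,"spin":0}]'

```text
time_s: 7.9
eef_pos: [0.6742, -0.1509, 0.0146]
tcp_rot: [[-0.069, 0.998, 0.001], [0.998, 0.069, -0.0], [-0.0, 0.001, -1.0]]
contact_force: [0.3, -3.8, 2.8]
finger_gap: 0.0504
gripper_force: 2.1
```

>>> play_rows --moves '[{"gripper":105,"tx":-0.05,"ty":0.7,"tz":0,"spin":0},{"gripper":105,"tx":-0.1,"ty":1.4,"tz":0,"spin":0},{"gripper":105,"tx":-0.15,"ty":2.1,"tz":0,"spin":0},{"gripper":105,"tx":-0.2,"ty":2.8,"tz":0,"spin":0},{"gripper":105,"tx":-0.24,"ty":3.5,"tz":0,"spin":0}]'

```text
time_s: 8.4
eef_pos: [0.6716, -0.1156, 0.0143]
tcp_rot: [[-0.069, 0.998, 0.0], [0.998, 0.069, -0.0], [-0.0, 0.0, -1.0]]
contact_force: [0.7, -4.5, 3.7]
finger_gap: 0.0508
gripper_force: 2.2
```

>>> play_rows --moves '[{"gripper":105,"tx":-0.04,"ty":0.6,"tz":0,"spin":0},{"gripper":105,"tx":-0.08,"ty":1.2,"tz":0,"spin":0},{"gripper":105,"tx":-0.11,"ty":1.6,"tz":0,"spin":0},{"gripper":105,"tx":-0.13,"ty":1.8,"tz":0,"spin":0}]'

```text
time_s: 8.8
eef_pos: [0.6703, -0.0977, 0.0143]
tcp_rot: [[-0.069, 0.998, -0.0], [0.998, 0.069, 0.0], [0.0, -0.0, -1.0]]
contact_force: [-0.3, -3.7, 2.1]
finger_gap: 0.0502
gripper_force: 2.0
```

>>> play_rows --moves '[{"gripper":105,"tx":-0.01,"ty":0.15,"tz":0,"spin":0},{"gripper":105,"tx":-0.02,"ty":0.3,"tz":0,"spin":0}]'

```text
time_s: 9.0
eef_pos: [0.6701, -0.0952, 0.0143]
tcp_rot: [[-0.069, 0.998, -0.0], [0.998, 0.069, 0.0], [0.0, -0.0, -1.0]]
contact_force: [0.4, -3.3, 2.4]
finger_gap: 0.0502
gripper_force: 2.0
```

>>> play_rows --moves '[{"gripper":105,"tx":-0.01,"ty":0.1,"tz":0,"spin":0},{"gripper":105,"tx":-0.01,"ty":0.2,"tz":0,"spin":0}]'

```text
time_s: 9.2
eef_pos: [0.67, -0.0932, 0.0143]
tcp_rot: [[-0.069, 0.998, -0.0], [0.998, 0.069, 0.0], [0.0, -0.0, -1.0]]
contact_force: [-0.2, -4.0, 1.7]
finger_gap: 0.05
gripper_force: 2.0
```

>>> play_rows --moves '[{"gripper":105,"tx":-0.01,"ty":0.1,"tz":0,"spin":0},{"gripper":105,"tx":-0.01,"ty":0.2,"tz":0,"spin":0}]'

```text
time_s: 9.4
eef_pos: [0.6699, -0.0912, 0.0143]
tcp_rot: [[-0.069, 0.998, -0.0], [0.998, 0.069, 0.0], [0.0, -0.0, -1.0]]
contact_force: [-0.8, -4.3, 2.5]
finger_gap: 0.0503
gripper_force: 1.9
```

>>> play_rows --moves '[{"gripper":105,"tx":-0.01,"ty":0.1,"tz":0,"spin":0},{"gripper":105,"tx":-0.01,"ty":0.2,"tz":0,"spin":0}]'

```text
time_s: 9.6
eef_pos: [0.67, -0.0904, 0.0143]
tcp_rot: [[-0.069, 0.998, 0.001], [0.998, 0.069, -0.002], [-0.002, 0.001, -1.0]]
contact_force: [-0.9, -16.8, 0.5]
finger_gap: 0.0503
gripper_force: 8.6
```

>>> play_rows --moves '[{"gripper":105,"tx":-0.01,"ty":0.1,"tz":0,"spin":0},{"gripper":105,"tx":0.07,"ty":-1,"tz":0,"spin":0},{"gripper":105,"tx":0.2,"ty":-3,"tz":0,"spin":0},{"gripper":105,"tx":0.2,"ty":-3,"tz":5,"spin":0},{"gripper":105,"tx":0.2,"ty":-3,"tz":10,"spin":0},{"gripper":0,"tx":-2,"ty":-1,"tz":12,"spin":-0.13},{"gripper":0,"tx":-5,"ty":2,"tz":12,"spin":-0.26},{"gripper":0,"tx":-8,"ty":5,"tz":12,"spin":-0.39}]'

```text
time_s: 10.4
eef_pos: [0.589, -0.0393, 0.135]
tcp_rot: [[0.322, 0.947, 0.001], [0.947, -0.322, 0.0], [0.001, 0.001, -1.0]]
contact_force: [1.7, 0.2, -0.2]
finger_gap: 0.0856
gripper_force: 0.0
```

>>> play_rows --moves '[{"gripper":0,"tx":-2,"ty":2,"tz":0,"spin":-0.14},{"gripper":0,"tx":-2.5,"ty":2.8,"tz":0,"spin":-0.28},{"gripper":0,"tx":-2.5,"ty":2.8,"tz":0,"spin":-0.42},{"gripper":0,"tx":-2.5,"ty":2.8,"tz":0,"spin":-0.56},{"gripper":0,"tx":-2.5,"ty":2.8,"tz":0,"spin":-0.7},{"gripper":0,"tx":-2.5,"ty":2.8,"tz":0,"spin":-0.84},{"gripper":0,"tx":-2.5,"ty":2.8,"tz":0,"spin":-0.98},{"gripper":0,"tx":-2.5,"ty":2.8,"tz":0,"spin":-1.12}]'

```text
time_s: 11.2
eef_pos: [0.5649, -0.0117, 0.1342]
tcp_rot: [[0.992, 0.123, -0.0], [0.123, -0.992, 0.0], [-0.0, -0.0, -1.0]]
contact_force: [-0.2, 0.7, -0.2]
finger_gap: 0.0851
gripper_force: 0.0
```

```bash
python3 - <<'E'
from h import *
o=manip.get_obs(); R=np.array(o['tcp_rot']); print(o['eef_pos'],np.arctan2(R[1,1],R[0,1])); im,p=img('wrist','w4.png')
E
```

```text
[ 0.56491025 -0.01173102  0.1342411 ] -1.447227739548519
```

View pics/w4.png

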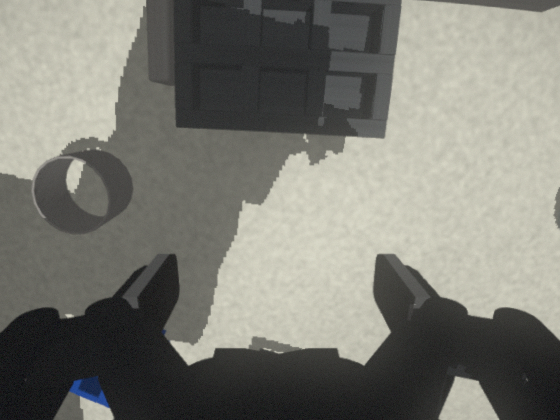

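The mould's end is against the side stop (col 176), with the cutter at (83,190) well left of the fingers. I'll squeeze it gently against the rail again.

>>> play_rows --moves '[{"gripper":0,"tx":0,"ty":0,"tz":-4,"spin":-0.055},{"gripper":0,"tx":0,"ty":0,"tz":-8,"spin":-0.055},{"gripper":0,"tx":0,"ty":0,"tz":-11,"spin":-0.055},{"gripper":0,"tx":0,"ty":0,"tz":-12,"spin":-0.055},{"gripper":0,"tx":0,"ty":0,"tz":-12,"spin":-0.055},{"gripper":0,"tx":1,"ty":0.07,"tz":-12,"spin":-0.055},{"gripper":0,"tx":2,"ty":0.14,"tz":-12,"spin":-0.055},{"gripper":0,"tx":3,"ty":0.21,"tz":-12,"spin":-0.055}]'

```text
time_s: 12.05
eef_pos: [0.5967, -0.0091, 0.0158]
tcp_rot: [[0.997, 0.075, 0.003], [0.075, -0.997, -0.0], [0.003, 0.001, -1.0]]
contact_force: [-0.3, -0.2, 0.5]
finger_gap: 0.0856
gripper_force: 0.0
```

>>> play_rows --moves '[{"gripper":0,"tx":0.3,"ty":0.02,"tz":0,"spin":0},{"gripper":0,"tx":0.6,"ty":0.04,"tz":0,"spin":0},{"gripper":0,"tx":0.8,"ty":0.06,"tz":0,"spin":0}]'

```text
time_s: 12.35
eef_pos: [0.603, -0.0084, 0.0144]
tcp_rot: [[0.997, 0.075, 0.0], [0.075, -0.997, -0.0], [-0.0, 0.0, -1.0]]
contact_force: [-0.7, 0.0, -0.5]
finger_gap: 0.0855
gripper_force: 0.0
```

>>> play_rows --moves '[{"gripper":0,"tx":0.2,"ty":0.01,"tz":0,"spin":0},{"gripper":0,"tx":0.4,"ty":0.03,"tz":0,"spin":0}]'

```text
time_s: 12.55
eef_pos: [0.6068, -0.0082, 0.0143]
tcp_rot: [[0.997, 0.075, -0.0], [0.075, -0.997, -0.0], [-0.0, 0.0, -1.0]]
contact_force: [-0.7, 0.4, 0.2]
finger_gap: 0.0854
gripper_force: 0.0
```

>>> play_rows --moves '[{"gripper":0,"tx":0.1,"ty":0.01,"tz":0,"spin":-0.005},{"gripper":0,"tx":0.2,"ty":0.01,"tz":0,"spin":-0.005}]'

```text
time_s: 12.75
eef_pos: [0.6076, -0.008, 0.0142]
tcp_rot: [[0.998, 0.07, -0.003], [0.07, -0.998, 0.0], [-0.003, -0.0, -1.0]]
contact_force: [-8.7, -2.6, 5.3]
finger_gap: 0.0855
gripper_force: 4.8
```

>>> play_rows --moves '[{"gripper":0,"tx":0.1,"ty":0.01,"tz":0,"spin":0},{"gripper":0,"tx":0.2,"ty":0.01,"tz":0,"spin":0}]'

```text
time_s: 12.95
eef_pos: [0.6077, -0.008, 0.014]
tcp_rot: [[0.997, 0.07, -0.007], [0.07, -0.998, 0.0], [-0.007, -0.001, -1.0]]
contact_force: [-18.5, -4.0, 11.3]
finger_gap: 0.0852
gripper_force: 9.5
```

>>> play_rows --moves '[{"gripper":0,"tx":-1,"ty":-0.07,"tz":0,"spin":0},{"gripper":0,"tx":-3.5,"ty":-0.25,"tz":0,"spin":0},{"gripper":0,"tx":-3.5,"ty":-0.25,"tz":5,"spin":0},{"gripper":0,"tx":-3.5,"ty":-0.25,"tz":10,"spin":0},{"gripper":0,"tx":-3.5,"ty":-4,"tz":14,"spin":0},{"gripper":0,"tx":-3.5,"ty":-9,"tz":16,"spin":0},{"gripper":0,"tx":-4,"ty":-14,"tz":18,"spin":0},{"gripper":0,"tx":-6,"ty":-19,"tz":20,"spin":0}]'

```text
time_s: 13.75
eef_pos: [0.5569, -0.1826, 0.2086]
tcp_rot: [[0.998, 0.07, 0.002], [0.07, -0.998, -0.001], [0.002, 0.001, -1.0]]
contact_force: [0.9, 0.0, 0.2]
finger_gap: 0.0854
gripper_force: 0.0
```

>>> play_rows --moves '[{"gripper":0,"tx":-3,"ty":-4,"tz":0,"spin":0},{"gripper":0,"tx":-5,"ty":-9,"tz":0,"spin":0},{"gripper":0,"tx":-7,"ty":-13,"tz":0,"spin":0},{"gripper":0,"tx":-9,"ty":-18,"tz":0,"spin":0},{"gripper":0,"tx":-9,"ty":-18,"tz":0,"spin":0}]'

```text
time_s: 14.25
eef_pos: [0.4645, -0.3653, 0.2074]
tcp_rot: [[0.998, 0.065, 0.001], [0.065, -0.998, -0.001], [0.001, 0.002, -1.0]]
contact_force: [-0.0, 0.2, -0.8]
finger_gap: 0.0853
gripper_force: 0.0
```

```bash
python3 - <<'E'
from h import *
s=[]
for n,(y,x) in (('top',(110,215)),('scene',(200,180))):
    im,p=img(n); s.append(cv2.resize(im[y:y+120,x:x+180],None,fx=4.4,fy=2.5*1,interpolation=cv2.INTER_CUBIC) if 0 else cv2.resize(im[y:y+120,x:x+180],(400,267),interpolation=cv2.INTER_CUBIC))
cv2.imwrite('pics/f.png',cv2.convertScaleAbs(cv2.resize(np.hstack(s),None,fx=1,fy=1),alpha=1.6))
print(manip.get_obs()['eef_pos'])
E
```

```text
[ 0.46593064 -0.36179929  0.20721989]
```

View pics/f.png

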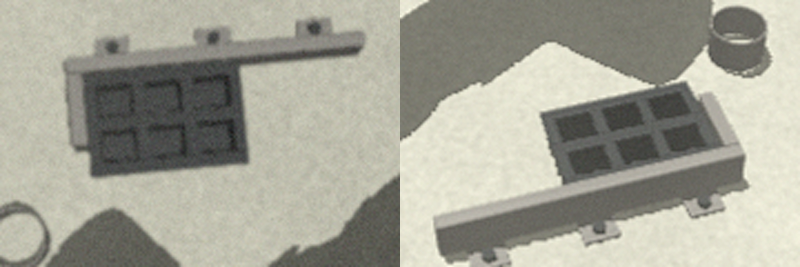

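Both views show the mould in the corner: the long edge is against the rail and the end is against the side stop, with no light gap. The cutter hasn't moved.

```bash
python3 -c "
from cell import manip
print(manip.hand_in())"
```

```text
the job is handed in; nothing more can be done
None
```

I pushed the mould into the corner of the stop, with its long edge against the back rail and its end against the side stop. The arm finished clear of everything, and I handed the job in at about 14 s; no verdict came back.

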